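Load and lock the tube mixer

TASK

Load the mixer for a run: lower the two tall sample tubes, cap up, into its two sockets until they stand on the bottom, one in each and either way round, then swing the mixer's retaining bar over their caps until it is fully home in its catch, and let go. Do not drop a tube or knock one over, and leave the jar, the beaker and the glazed dish where they are.

Things in the scene. Friction and masses are not known exactly. Their poses are not given: they have to be found in the camera images.
- mixer: heavy bench-top tube mixer, does not move: white case 200 (x) x 260 (y) x 40 mm; on it an aluminium block 70 x 150 mm, top 95 mm above the bench, with two round sockets 32 mm wide, 50 mm deep, in a row along y. Dial on its front (-x). At the row's right (-y) end a grey hinge post, top 162 mm; at its left end a grey C-shaped catch, top 178 mm, open to the front. Origin: centre of underside; z up.
- socket_left (a point): centre of the floor of the left (+y) socket, 45 mm above the bench, 50 mm below the block's top; mixer's axes. A seated tube stands on it and its cap top is then 160 mm above the bench.
- socket_right (a point): centre of the floor of the right (-y) socket, 74 mm from the left one; the same otherwise.
- bar (a joint): retaining bar, steel flat 16 mm wide, 205 mm long from its vertical hinge, level, underside 164 and top 172 mm above the bench. 0 rad = closed: it runs along the mixer's +y over both sockets into the catch, against its stop. Grows as it swings out to the front (counter-clockwise from above), to 1.65. Stiff: 0.12 N m of friction (1 N at the knob), stays where left, no spring.
- bar_knob (a point): on the axis of the upright round grey knob on the bar, 160 mm from the hinge; knob 18 mm in diameter, from the bar's top (172 mm) up to 216 mm above the bench; this point is 194 mm above the bench. It can be pinched from above or pushed from the side.
- bar_hinge (a point): on the bar's vertical hinge axis, 164 mm above the bench; mixer's axes.
- catch (a point): centre of the catch's slot, 190 mm from the hinge along the mixer's +y, 164 mm above the bench; mixer's axes. With the bar home, its end lies in this slot.
- tube_a: closed sample tube, one of two identical ones: white cylinder 28 mm in diameter with a grey screw cap 32 mm in diameter and 30 mm high, 115 mm tall in all, 40 to 85 g; stands on its flat foot on the bench. Origin: centre of the foot, z up along the tube to the cap.
- tube_b: closed sample tube, one of two identical ones: white cylinder 28 mm in diameter with a grey screw cap 32 mm in diameter and 30 mm high, 115 mm tall in all, 40 to 85 g; stands on its flat foot on the bench. Origin: centre of the foot, z up along the tube to the cap.
- jar: bystander: short wide white jar with a lid, 48 mm in diameter, 75 mm tall, standing among the tubes. Origin: centre of its underside.
- beaker: bystander: open white beaker, 72 mm in diameter, 90 mm tall, on the bench to the mixer's right. Origin: centre of its underside.
- dish: bystander: open white glazed staining dish, 75 x 100 x 50 mm, on the bench to the mixer's left. Origin: centre of its underside.
- slidebox: bystander, heavy, does not move: closed flat wooden slide box, 100 (x) x 170 (y) x 35 mm high, between robot and mixer. Origin: centre of its underside.
Not all that is in view belongs to the job. Leave any red or turquoise look-alike of the tube_a alone.

How it is judged:
On the way, in this order (a step that is already met when the one before it is completed fails the run):
1. both tubes stand on the bottom of the sockets, one in each, let go, with the bar still open ((((horizontal distance between tube_a and socket_left below 0.006 m and z of tube_a in the frame of socket_left below 0.005 m and angle between tube_a's own z axis and vertical below 0.12 rad) and (horizontal distance between tube_b and socket_right below 0.006 m and z of tube_b in the frame of socket_right below 0.005 m and angle between tube_b's own z axis and vertical below 0.12 rad)) or ((horizontal distance between tube_a and socket_right below 0.006 m and z of tube_a in the frame of socket_right below 0.005 m and angle between tube_a's own z axis and vertical below 0.12 rad) and (horizontal distance between tube_b and socket_left below 0.006 m and z of tube_b in the frame of socket_left below 0.005 m and angle between tube_b's own z axis and vertical below 0.12 rad))) and contact force between the fingers and tube_a below 0.05 N and contact force between the fingers and tube_b below 0.05 N and value of joint bar above 0.3 rad), for 0.1 s.
2. the bar is swung home in its catch ((((horizontal distance between tube_a and socket_left below 0.006 m and z of tube_a in the frame of socket_left below 0.005 m and angle between tube_a's own z axis and vertical below 0.12 rad) and (horizontal distance between tube_b and socket_right below 0.006 m and z of tube_b in the frame of socket_right below 0.005 m and angle between tube_b's own z axis and vertical below 0.12 rad)) or ((horizontal distance between tube_a and socket_right below 0.006 m and z of tube_a in the frame of socket_right below 0.005 m and angle between tube_a's own z axis and vertical below 0.12 rad) and (horizontal distance between tube_b and socket_left below 0.006 m and z of tube_b in the frame of socket_left below 0.005 m and angle between tube_b's own z axis and vertical below 0.12 rad))) and value of joint bar below 0.05 rad), for 0.2 s.
At the end, for the whole second after the job is handed in: One tube in each socket, cap up: foot within 6 mm sideways of the centre of the socket's floor and less than 5 mm above it, leaning less than 0.12 rad, at rest; the bar closed to under 0.05 rad (about 8 mm at the knob) (all of step 2 and linear speed of each of tube_a, tube_b below 0.02 m/s); the robot touches nothing.
It fails at once if the jar is shifted by more than 30 mm or tipped (distance of jar from where it was at the start of the episode above 0.03 m or angle between jar's own z axis and vertical above 0.5 rad).
It fails at once if the beaker is shifted by more than 30 mm or tipped (distance of beaker from where it was at the start of the episode above 0.03 m or angle between beaker's own z axis and vertical above 0.5 rad).
It fails at once if the dish is shifted by more than 30 mm or tipped (distance of dish from where it was at the start of the episode above 0.03 m or angle between dish's own z axis and vertical above 0.5 rad).
It fails at once if a tube is dropped from more than about 2 cm (falls faster than 0.6 m/s out of the fingers) ((contact force between the fingers and tube_a below 0.05 N and linear speed of tube_a above 0.6 m/s) or (contact force between the fingers and tube_b below 0.05 N and linear speed of tube_b above 0.6 m/s)).
It fails at once if a tube is knocked over (tilted by more than 0.8 rad) (angle between any of tube_a, tube_b's own z axis and vertical above 0.8 rad).
It also fails if it takes over 72 s, if anything falls off the work surface, if the arm or the gripper's body presses on something with over 40 N, if the wrist force passes 120 N, or if a joint passes its speed limit or range.

ROBOT

A 6-joint arm with a two-finger parallel gripper is mounted at the origin on the work surface. World frame = base frame: x ahead of the robot, y to its left, z up, the work surface at z = 0. Lengths are in m, angles in rad, forces in N, time in s.
With the tool pointing down it reaches from about 0.35 to 0.775 m from the base axis. Payload 5.5 kg.
Tool frame: the origin (TCP) lies between the finger pads; the fingertips stand 19 mm ahead of it and the grasp point (between the pads) is the TCP; z points along the fingers, y is the line along which they close (so a half turn about z gives the same grasp; the last joint's range is limited). The gripper opens to 85 mm and grips with 20 to 120 N. Pads are 22 mm wide; open, the fingers measure 114 mm over their backs; the gripper's body (76 mm by 85 mm) begins 54 mm behind the grasp point. The pads swing forward as they close: fully open they stand 13 mm farther back than shut.
Start: joints at [-1.403, 0.313, 0.046, 1.304, 0, 1.431], TCP at [0.174, -0.548, 0.25] pointing down, gripper open.
Joint ranges: [-2.76, 2.76], [-0.86, 1.69], [-1.03, 1.26], [-2.2, 2.34], [-1.47, 1.5], [-3.14, 3.14]. Speed limits (rad/s): [2.57, 2.57, 3.14, 3.14, 3.14, 3.14].

INTERFACE

Orientations are given as a unit quaternion [w, x, y, z].
In Python, from workcell import env gives the robot as it stands.
- The arm moves only by the shell command python3 -m pendant 'ROWS' [FORCE]. ROWS is JSON, a list of rows, each an object with "travel": the shift along the tool's x, y, z scaled (see below), a list of three; "rot": the turn, a rotation vector about the tool's x, y, z scaled (see below), a list of three; "fingers": the opening, from -1 (shut) to 1 (fully open). In form: [{"travel": [dx, dy, dz], "rot": [wx, wy, wz], "fingers": fingers}, ...]. A call has 1 to 10 rows; each row is the pose to reach, as a shift and turn from the pose commanded when the call began, along the tool's axes at that moment; what a row does not reach only later rows make up. The controller multiplies each number of a shift by 0.12 m and each number of a turn by 60 degrees. A row lasts 1/10 s, in which the tool goes at most 50 mm and 8.59 degrees, less where a joint would pass 70% of its speed; a pose out of reach is approached as far as the arm can. A call with a number of a shift or a turn outside -1 to 1 is refused whole. A call with a gripper value outside its range is refused whole. The fingers move at their own pace and stop on an object; FORCE is the grip in N (left out, the last holds). Time passes only in rows, so rows that repeat a pose let the fingers close. It gives the time, the measured TCP pose, the force, the opening and the grip force at its end, in the units of the state.
- env.get_state(): the state, without advancing time (a new reading comes with each control period).
- env.read_camera(name): name is "scene" or "top" or "wrist"; returns (picture, depth): 384x512x3 uint8, blue, green, red; 384x512 float32, m along the optical axis (not along the pixel's ray), 0 where there is no reading.
- env.camera_model(name): a dict with "fovy" (degrees; the focal length in pixels is half the picture's height over the tangent of half this angle, whatever the lens; pixels are square), "cx", "cy" (the principal point, pixels), "rvec" (rotation vector, rad) and "tvec" (3), from world to camera coordinates, as OpenCV has them; the wrist camera has in their place "T_tool_cam" (4x4, takes a point from camera to tool coordinates, whose origin is the TCP and whose axes are the flange's). Camera axes: x right, y down, z forward; pixel columns grow to the right and rows downward; lengths in m; the calibration is good to about 2 mm. A picture is of the moment at which its call begins: read the wrist's pose just before it. camera_model takes no time and is no camera call.
- env.hand_in(): hands the job in; it is judged then, once.
Trained networks look in the newest picture that a camera, given by its name, has taken for a name from the list of things; names that differ only in an ending like _2 or _b are one class to them, and where a whole thing is asked for, a point or a joint stands for the part that bears it (a point fixed in the world has none). Each returns a list of dicts, best first, with "conf" (0 to 1); they miss things now and then, are a little off and sometimes report something else, mostly with a low value. They report only what shows in the picture. A call takes as long as a camera call. They do not tell look-alikes from the thing itself.
- env.outline_of(camera, target): "mask" (384x512 bool, what is visible of it) and "xy" ([column, row] in pixels, amid what is visible of it).
The state is a dict: "clock": time; "joint_pos": joint angles; "qvel": joint speeds; "tau": joint torques, N m; "tcp_pos": TCP position; "orientation": TCP orientation; "wrist_force": force on the tool from outside, world axes, zero at the start; "ft_torque": the same for the moment, N m; "finger_gap": finger opening in m; "grip_force": force on a finger pad.
Only numpy, scipy, OpenCV 4.12 (cv2) and the standard library are available. Lean on these libraries where they do the work, as an engineer would, in place of code of your own. Each camera call takes 0.05 s, during which the arm holds its last target. There are 200 camera calls.

## Working session

There is one attempt and no reset: what is moved stays moved. The work goes in short steps, Python scripts to look and compute and a shell command to move; the robot and the scene stay as the last step left them, time stands still between calls to the robot, and variables do not carry over. Pictures are saved under pics/ and viewed, at most 10 in all, crops included, and the job is handed in when it is done.

```bash
ls; mkdir -p pics
cat > h.py <<'E'
import numpy as np, cv2
from workcell import env
def cam(name):
    m=env.camera_model(name); f=192/np.tan(np.radians(m["fovy"])/2)
    return m,f
def T_wc(name,st=None):
    m,f=cam(name)
    T=np.eye(4)
    if "rvec" in m:
        R=cv2.Rodrigues(np.array(m["rvec"],float))[0]; T[:3,:3]=R.T; T[:3,3]=-R.T@np.array(m["tvec"],float)
    else:
        from scipy.spatial.transform import Rotation as Ro
        st=st or env.get_state(); q=st["orientation"]
        W=np.eye(4); W[:3,:3]=Ro.from_quat([q[1],q[2],q[3],q[0]]).as_matrix(); W[:3,3]=st["tcp_pos"]
        T=W@np.array(m["T_tool_cam"])
    return T,m,f
def pts(name,depth,st=None):
    T,m,f=T_wc(name,st); v,u=np.mgrid[:384,:512]
    P=np.stack([(u-m["cx"])/f*depth,(v-m["cy"])/f*depth,depth],-1)
    return P@T[:3,:3].T+T[:3,3]
def shot(name):
    st=env.get_state(); im,d=env.read_camera(name); return im,d,pts(name,d,st)
E
python3 - <<'E'
from h import *
print(env.get_state())
for n in("scene","top"):
    im,d,P=shot(n); cv2.imwrite(f"pics/{n}.png",im); np.savez(f"/tmp/{n}.npz",im=im,d=d,P=P)
    print(n,env.camera_model(n))
    for t in("mixer","bar_knob","catch","tube_a","jar","beaker","dish","slidebox"):
        for r in env.outline_of(n,t):
            M=r["mask"]&(d>0); q=P[M]
            if len(q)==0: continue
            z=np.percentile(q[:,2],97); tq=q[abs(q[:,2]-z)<.006]
            print(t,round(r["conf"],2),np.round(r["xy"]),len(q),"ztop",z.round(3),"topmid",((tq[:,:2].min(0)+tq[:,:2].max(0))/2).round(3),"size",np.ptp(tq[:,:2],axis=0).round(3))
E
```

```text
pics
{'clock': 0.0, 'joint_pos': array([-1.40260617e+00,  3.14022794e-01,  4.50011697e-02,  1.30361873e+00,
       -1.51559230e-06,  1.43115651e+00]), 'qvel': array([-0.00037929, -0.00041077, -0.0001968 ,  0.00097699,  0.00123939,
       -0.00069224]), 'tau': array([ 7.48033181e-04, -4.80630791e+01,  2.98531669e+01,  1.95441779e-02,
       -1.29491987e-04, -1.30521931e-05]), 'tcp_pos': array([ 0.17410853, -0.5475095 ,  0.24940519]), 'orientation': array([-9.21909988e-04,  9.88178034e-01,  1.53307937e-01, -1.39191861e-05]), 'wrist_force': array([ 0.47869168, -0.45129526,  0.76788304]), 'ft_torque': array([0.00795317, 0.01911185, 0.00138746]), 'grip_force': 0.0, 'finger_gap': 0.08561502795336175}
scene {'fovy': 49.30374891416446, 'cx': 249.98511253679314, 'cy': 194.77790238101247, 'rvec': array([ 1.75000912,  1.38925993, -0.77743934]), 'tvec': array([-0.11478669, -0.15360377,  1.75491634])}
mixer 0.92 [222. 252.] 5806 ztop 0.175 topmid [ 0.595 -0.106] size [0.17  0.215]
mixer 0.28 [373. 236.] 1048 ztop 0.05 topmid [0.666 0.343] size [0.083 0.109]
bar_knob 0.84 [183. 200.] 331 ztop 0.21
[... 1445 characters left out ...]
69 [127. 177.] 141 ztop 0.12 topmid [0.55 0.45] size [0.026 0.032]
tube_a 0.45 [143. 214.] 105 ztop 0.121 topmid [0.418 0.389] size [0.025 0.024]
jar 0.67 [281. 158.] 3605 ztop 0.176 topmid [ 0.571 -0.104] size [0.214 0.209]
jar 0.58 [201. 188.] 163 ztop 0.08 topmid [0.523 0.195] size [0.038 0.037]
beaker 0.69 [380. 195.] 384 ztop 0.093 topmid [ 0.486 -0.473] size [0.071 0.07 ]
beaker 0.45 [282. 160.] 3665 ztop 0.176 topmid [ 0.57  -0.105] size [0.214 0.21 ]
dish 0.67 [159. 153.] 623 ztop 0.053 topmid [0.664 0.344] size [0.081 0.104]
slidebox 0.63 [242. 231.] 1186 ztop 0.041 topmid [0.37 0.02] size [0.106 0.165]
slidebox 0.39 [160. 154.] 627 ztop 0.053 topmid [0.664 0.344] size [0.081 0.104]
```

Run:
```python
import cv2
a=cv2.imread('pics/scene.png')
c=cv2.resize(a[150:320,60:420],(800,378),interpolation=cv2.INTER_CUBIC); cv2.imwrite('pics/c1.png',c)
a=cv2.imread('pics/top.png')
c=cv2.resize(a[90:250,90:410],(800,400),interpolation=cv2.INTER_CUBIC); cv2.imwrite('pics/c2.png',c)
```

```text
(no output)
```

View pics/c1.png

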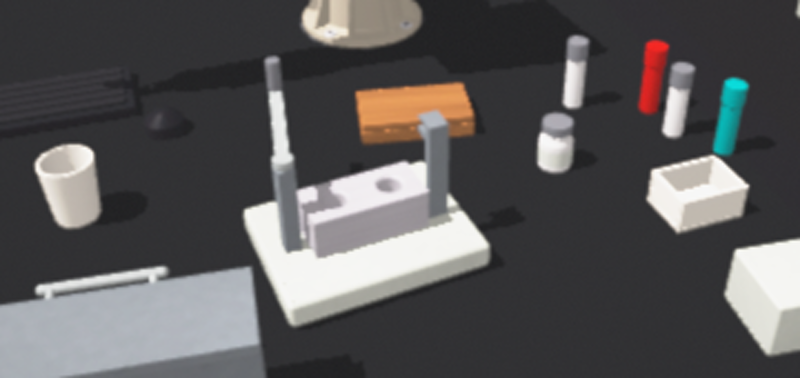

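View pics/c2.png

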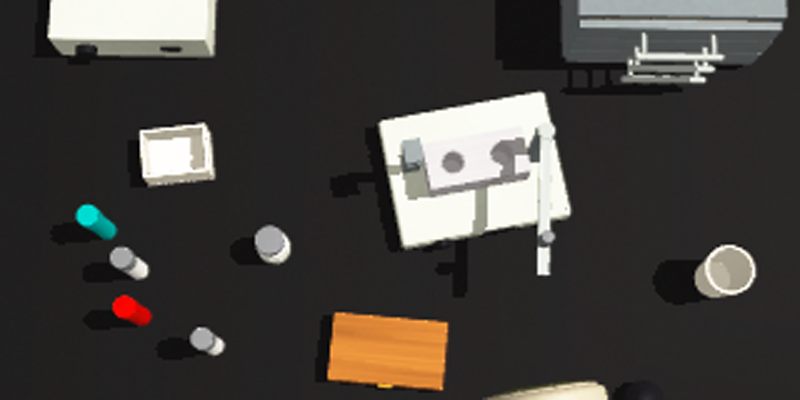

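The tube candidates in the scene crop are grey-capped white at (574,72) and (677,100), red at (653,77), and turquoise at (733,115). The two grey-capped white ones fit tube_a and tube_b, in full-image pixels about (318,182) and (365,195). I'll confirm them in an enlarged crop and measure the mixer.

Run:
```python
from h import *
im=cv2.imread('pics/scene.png')
cv2.imwrite('pics/c3.png',cv2.resize(im[160:230,295:405],(792,504),interpolation=cv2.INTER_CUBIC))
print(env.camera_model("wrist"))
for n in("scene","top"):
    D=np.load(f"/tmp/{n}.npz");P=D["P"];ok=D["d"]>0
    def sel(x0,x1,y0,y1,z0,z1): 
        return P[ok&(P[...,0]>x0)&(P[...,0]<x1)&(P[...,1]>y0)&(P[...,1]<y1)&(P[...,2]>z0)&(P[...,2]<z1)]
    dz=.003 if n=="top" else 0.0
    for nm,b in dict(case=(.4,.85,-.35,.15,.036,.046),block=(.5,.8,-.3,.1,.091,.1),bar=(.4,.8,-.35,-.1,.168,.178),post=(.5,.8,-.05,.1,.172,.184),knob=(.4,.7,-.3,-.1,.205,.222)).items():
        q=sel(*b); r=cv2.minAreaRect(q[:,:2].astype(np.float32)*1000)
        print(n,nm,len(q),np.round(q.mean(0),4),np.round(r[0]),np.round(r[1]),round(r[2],1))
```

```text
{'fovy': 58.873311961016874, 'cx': 256.32221244250354, 'cy': 192.32573719275695, 'T_tool_cam': array([[ 2.14931033e-04, -9.53431722e-01, -3.01608862e-01,
         7.70300382e-02],
       [ 9.99999832e-01,  3.67547765e-04, -4.49259682e-04,
        -1.02270078e-04],
       [ 5.39194096e-04, -3.01608715e-01,  9.53431640e-01,
        -1.21125273e-01],
       [ 0.00000000e+00,  0.00000000e+00,  0.00000000e+00,
         1.00000000e+00]])}
scene case 2336 [ 0.6899 -0.1163  0.0398] [573. -66.] [332. 374.] 11.7
scene block 835 [ 0.6497 -0.1108  0.0947] [ 646. -110.] [ 76. 211.] 11.7
scene bar 228 [ 0.602  -0.2     0.1723] [ 595. -198.] [ 23. 169.] 86.7
scene post 88 [ 0.6347 -0.015   0.177 ] [633. -15.] [36. 28.] 12.5
scene knob 35 [ 0.5093 -0.1965  0.2125] [ 507. -196.] [17. 16.] 44.8
top case 1891 [ 0.6332 -0.0955  0.0405] [ 643. -100.] [297. 609.] 44.2
top block 488 [ 0.6477 -0.1048  0.0953] [ 649. -115.] [ 72. 166.] 11.8
top bar 230 [ 0.5778 -0.1959  0.1724] [ 570. -198.] [ 22. 214.] 89.0
top post 67 [ 0.6337 -0.0129  0.1779] [634. -12.] [34. 25.] 10.2
top knob 25 [ 0.5066 -0.1934  0.2145] [ 506. -193.] [18. 15.] 77.4
```

View pics/c3.png

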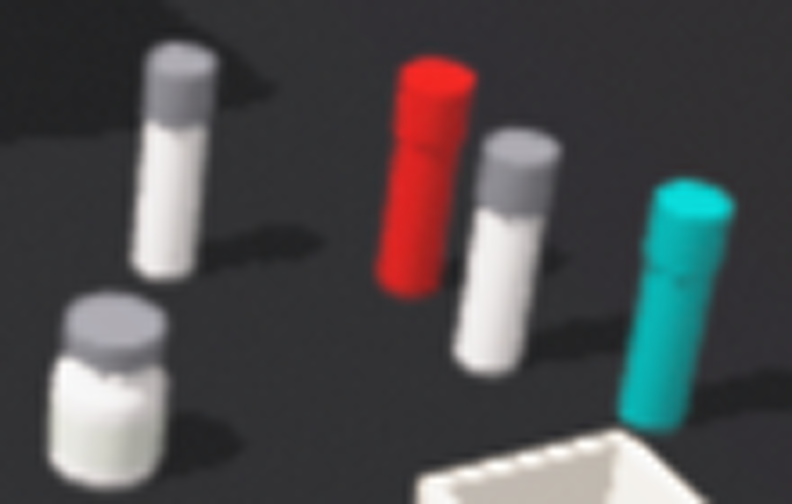

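Confirmed: the two grey-capped white tubes are the targets, and the red and turquoise ones are look-alikes. Next I write a move calculator and view the mixer with the wrist camera.

```bash
cat >> h.py <<'E'
def go(*targets, start=None):
    """targets (x,y,z,yaw_deg of tool x); prints travel/rot units per call from current (or start) pose"""
    from scipy.spatial.transform import Rotation as Ro
    st=env.get_state(); q=st["orientation"]; R=Ro.from_quat([q[1],q[2],q[3],q[0]]); p=np.array(st["tcp_pos"])
    for t in targets:
        c,s=np.cos(np.radians(t[3])),np.sin(np.radians(t[3]))
        Rt=Ro.from_matrix(np.array([[c,s,0],[s,-c,0],[0,0,-1.]])); pt=np.array(t[:3])
        tr=R.inv().apply(pt-p)/.12; ro=(R.inv()*Rt).as_rotvec()/np.radians(60)
        print(t,"travel",tr.round(3).tolist(),"rot",ro.round(3).tolist(),"dist mm",round(np.linalg.norm(pt-p)*1000))
        R,p=Rt,pt
E
python3 -c "
from h import *
go((.27,-.50,.33,30),(.36,-.42,.36,45),(.45,-.32,.38,60),(.52,-.22,.38,60),(.56,-.12,.38,60))"
```

```text
(0.27, -0.5, 0.33, 30) travel [0.882, -0.139, -0.664] rot [0.0, 0.0, -0.206] dist mm 134
(0.36, -0.42, 0.36, 45) travel [0.983, -0.202, -0.25] rot [0.0, 0.0, -0.25] dist mm 124
(0.45, -0.32, 0.38, 60) travel [1.12, -0.059, -0.167] rot [0.0, 0.0, -0.25] dist mm 136
(0.52, -0.22, 0.38, 60) travel [1.013, 0.089, 0.0] rot [0.0, 0.0, 0.0] dist mm 122
(0.56, -0.12, 0.38, 60) travel [0.888, -0.128, 0.0] rot [0.0, 0.0, 0.0] dist mm 108
```

```bash
python3 -m pendant '[{"travel":[0.4,-0.07,-0.33],"rot":[0,0,-0.1],"fingers":1},{"travel":[0.88,-0.14,-0.66],"rot":[0,0,-0.2],"fingers":1},{"travel":[0.88,-0.14,-0.66],"rot":[0,0,-0.2],"fingers":1}]' | tail -3
python3 -m pendant '[{"travel":[0.4,-0.1,-0.1],"rot":[0,0,-0.12],"fingers":1},{"travel":[0.98,-0.2,-0.25],"rot":[0,0,-0.25],"fingers":1},{"travel":[0.98,-0.2,-0.25],"rot":[0,0,-0.25],"fingers":1}]' >/dev/null
python3 -m pendant '[{"travel":[0.4,-0.03,-0.1],"rot":[0,0,-0.12],"fingers":0.4},{"travel":[0.8,-0.06,-0.17],"rot":[0,0,-0.25],"fingers":0.4},{"travel":[1,-0.06,-0.17],"rot":[0,0,-0.25],"fingers":0.4}]' >/dev/null
python3 -m pendant '[{"travel":[0.4,0,0],"rot":[0,0,0],"fingers":0.4},{"travel":[0.8,0.09,0],"rot":[0,0,0],"fingers":0.4},{"travel":[1,0.09,0],"rot":[0,0,0],"fingers":0.4}]' >/dev/null
python3 -m pendant '[{"travel":[0.4,0,0],"rot":[0,0,0],"fingers":0.4},{"travel":[0.8,-0.1,0],"rot":[0,0,0],"fingers":0.4},{"travel":[1,-0.13,0],"rot":[0,0,0],"fingers":0.4},{"travel":[1,-0.13,0],"rot":[0,0,0],"fingers":0.4},{"travel":[1,-0.13,0],"rot":[0,0,0],"fingers":0.4}]'
python3 - <<'E'
from h import *
im,d,P=shot("wrist"); cv2.imwrite("pics/w1.png",im); np.savez("/tmp/w1.npz",im=im,d=d,P=P)
E
```

```text
wrist_force: [-0.0, -0.7, -0.7]
finger_gap: 0.0853
grip_force: 0.0
clock: 2.6
tcp_pos: [0.5577, -0.1217, 0.3799]
orientation: [0.0, 0.867, 0.498, -0.0]
wrist_force: [-0.3, -0.9, -0.4]
finger_gap: 0.0595
grip_force: 0.0
```

View pics/w1.png

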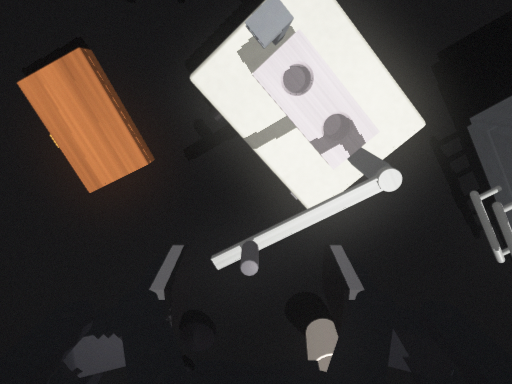

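The wrist picture shows the left socket at (297,80), the right socket at (338,126), the hinge at (389,180), the knob at (250,262) and the catch at (270,22). I'll fit these with depth.

Run:
```python
from h import *
from scipy.optimize import least_squares
D=np.load("/tmp/w1.npz");P=D["P"];d=D["d"];im=D["im"]
T,m,f=T_wc("wrist"); v,u=np.mgrid[:384,:512]
ray=np.stack([(u-m["cx"])/f,(v-m["cy"])/f,np.ones_like(d)],-1)@T[:3,:3].T
X=T[:3,3]+ray*((.095-T[2,3])/ray[...,2])[...,None]
top=(abs(P[...,2]-.095)<.004)&(d>0)
r=cv2.minAreaRect(X[top][:,:2].astype(np.float32)*1000);print("block",top.sum(),r, "z",P[top][:,2].mean())
low=(P[...,2]<.090)&(d>0)
n,lab,stt,c=cv2.connectedComponentsWithStats((low).astype(np.uint8))
for s in((297,80),(338,126)):
    l=lab[s[1],s[0]]; M=(lab==l); print(s,stt[l])
    cs=max(cv2.findContours(M.astype(np.uint8),cv2.RETR_EXTERNAL,cv2.CHAIN_APPROX_NONE)[0],key=len)[:,0]
    q=X[cs[:,1],cs[:,0]][:,:2]
    fit=least_squares(lambda a:np.hypot(q[:,0]-a[0],q[:,1]-a[1])-a[2],[*q.mean(0),.016],loss="soft_l1",f_scale=.001)
    print("circle",fit.x.round(4),"res",np.abs(fit.fun).mean())
ok=d>0
for nm,z0,z1,c0 in(("hinge/bar",.169,.175,None),("catch",.174,.182,None),("knob",.211,.22,None)):
    q=P[ok&(P[...,2]>z0)&(P[...,2]<z1)]; r=cv2.minAreaRect(q[:,:2].astype(np.float32)*1000)
    print(nm,len(q),q.mean(0).round(4),r)
q=P[160:200,370:410][(P[160:200,370:410,2]>.155)]; print("hinge",q.mean(0),np.ptp(q,axis=0),(q.min(0)+q.max(0))/2)
```

```text
block 6653 ((715.4991455078125, -201.92811584472656), (124.9129409790039, 395.0271301269531), 36.53056335449219) z 0.09258726003377386
(297, 80) [282  63  30  31 687]
circle [ 0.6388 -0.0727  0.0158] res 0.0005084682973509318
(338, 126) [322 112  29  29 616]
circle [ 0.654  -0.1441  0.0159] res 0.0005638767416616298
hinge/bar 2654 [ 0.5909 -0.1757  0.1707] ((575.7633666992188, -102.46884155273438), (210.0246124267578, 216.2333984375), 86.52518463134766)
catch 1304 [ 0.6273 -0.0218  0.1757] ((570.429443359375, -94.00973510742188), (235.4547119140625, 40.86007308959961), 52.02759552001953)
knob 247 [ 0.507  -0.1942  0.2134] ((506.6285400390625, -194.70826721191406), (16.980308532714844, 16.845195770263672), 75.10907745361328)
hinge [ 0.66202263 -0.19804676  0.17109491] [0.0815219  0.15785666 0.34588354] [ 0.6373459  -0.13398398  0.32800308]
```

```bash
python3 -c "
from h import *
go((.53,-.01,.36,60),(.49,.1,.34,60),(.45,.2,.32,60),(.42,.28,.30,60))"
```

```text
(0.53, -0.01, 0.36, 60) travel [0.693, -0.671, 0.165] rot [0.0, 0.0, -0.006] dist mm 117
(0.49, 0.1, 0.34, 60) travel [0.627, -0.747, 0.167] rot [0.0, 0.0, 0.0] dist mm 119
(0.45, 0.2, 0.32, 60) travel [0.555, -0.705, 0.167] rot [0.0, 0.0, 0.0] dist mm 110
(0.42, 0.28, 0.3, 60) travel [0.452, -0.55, 0.167] rot [0.0, 0.0, 0.0] dist mm 88
```

```bash
python3 -m pendant '[{"travel":[0.35,-0.33,0.08],"rot":[0,0,0],"fingers":0.4},{"travel":[0.69,-0.67,0.16],"rot":[0,0,0],"fingers":0.4},{"travel":[0.69,-0.67,0.16],"rot":[0,0,0],"fingers":0.4}]' >/dev/null
python3 -m pendant '[{"travel":[0.31,-0.37,0.08],"rot":[0,0,0],"fingers":0.4},{"travel":[0.63,-0.75,0.16],"rot":[0,0,0],"fingers":0.4},{"travel":[0.63,-0.75,0.16],"rot":[0,0,0],"fingers":0.4}]' >/dev/null
python3 -m pendant '[{"travel":[0.28,-0.35,0.08],"rot":[0,0,0],"fingers":0.4},{"travel":[0.55,-0.7,0.16],"rot":[0,0,0],"fingers":0.4},{"travel":[0.55,-0.7,0.16],"rot":[0,0,0],"fingers":0.4}]' >/dev/null
python3 -m pendant '[{"travel":[0.22,-0.28,0.08],"rot":[0,0,0],"fingers":0.4},{"travel":[0.45,-0.55,0.16],"rot":[0,0,0],"fingers":0.4},{"travel":[0.45,-0.55,0.16],"rot":[0,0,0],"fingers":0.4},{"travel":[0.45,-0.55,0.16],"rot":[0,0,0],"fingers":0.4},{"travel":[0.45,-0.55,0.16],"rot":[0,0,0],"fingers":0.4}]'
cat >> h.py <<'E'
def tubes(im,d,P,zmin=.105,zmax=.125,r=.016):
    from scipy.optimize import least_squares
    M=(d>0)&(P[...,2]>zmin)&(P[...,2]<zmax)
    n,lab,s,c=cv2.connectedComponentsWithStats(M.astype(np.uint8))
    for l in range(1,n):
        if s[l,4]<60: continue
        q=P[lab==l]; zt=np.percentile(q[:,2],80); t=q[q[:,2]>zt-.006][:,:2]
        cc,rr=cv2.minEnclosingCircle((t*1000).astype(np.float32))
        print("px",c[l].round(),s[l,4],"top",zt.round(4),"centre",np.round(cc,1),"r",round(rr,1),"bgr",im[lab==l].mean(0).round())
E
python3 - <<'E'
from h import *
im,d,P=shot("wrist"); cv2.imwrite("pics/w2.png",im); np.savez("/tmp/w2.npz",im=im,d=d,P=P); tubes(im,d,P)
E
```

```text
clock: 4.05
tcp_pos: [0.4229, 0.2789, 0.3034]
orientation: [0.0, 0.868, 0.496, 0.0]
wrist_force: [-0.1, -0.8, -0.1]
finger_gap: 0.0597
grip_force: 0.0
px [252.  14.] 1042 top 0.1131 centre [488.5 397.8] r 15.9 bgr [239. 235. 237.]
px [187.  65.] 1148 top 0.1133 centre [418.3 389.6] r 16.0 bgr [ 79.  82. 252.]
px [214. 194.] 852 top 0.1132 centre [375.2 278.6] r 16.0 bgr [231. 227. 229.]
```

View pics/w2.png

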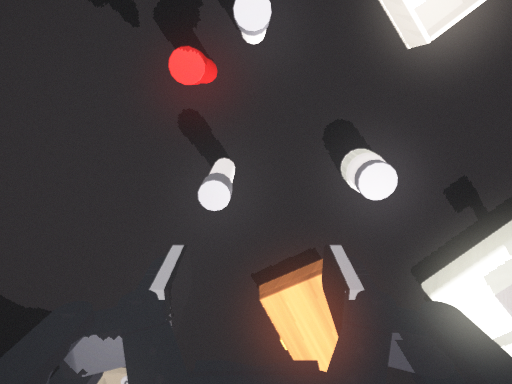

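Tubes are at (214,194) and (252,14), red is at (187,65), and the jar is at (372,176). The wrist positions agree with the top camera. I'll take the near tube first.

```bash
python3 -c "
from h import *
go((.375,.278,.215,60))"
```

```text
(0.375, 0.278, 0.215, 60) travel [-0.209, -0.342, 0.737] rot [0.001, -0.0, -0.008] dist mm 101
```

```bash
python3 -m pendant '[{"travel":[-0.1,-0.17,0.37],"rot":[0,0,0],"fingers":0.4},{"travel":[-0.21,-0.34,0.74],"rot":[0,0,0],"fingers":0.4},{"travel":[-0.21,-0.34,0.74],"rot":[0,0,0],"fingers":0.4},{"travel":[-0.21,-0.34,0.74],"rot":[0,0,0],"fingers":0.4},{"travel":[-0.21,-0.34,0.74],"rot":[0,0,0],"fingers":0.4}]'
python3 - <<'E'
from h import *
im,d,P=shot("wrist"); cv2.imwrite("pics/w3.png",im); tubes(im,d,P)
go((.375,.278,.1,60))
E
```

```text
clock: 4.6
tcp_pos: [0.377, 0.2794, 0.2168]
orientation: [0.0, 0.868, 0.497, 0.003]
wrist_force: [0.7, 0.5, 0.0]
finger_gap: 0.0598
grip_force: 0.0
px [223.  21.] 2103 top 0.1131 centre [418.2 389.5] r 16.0 bgr [101. 105. 252.]
px [254. 201.] 1578 top 0.1131 centre [375.  278.6] r 16.1 bgr [247. 246. 247.]
(0.375, 0.278, 0.1, 60) travel [-0.028, -0.013, 0.976] rot [0.003, -0.005, -0.007] dist mm 117
```

```bash
python3 -m pendant '[{"travel":[-0.01,-0.01,0.3],"rot":[0,0,0],"fingers":0.4},{"travel":[-0.01,-0.01,0.6],"rot":[0,0,0],"fingers":0.4},{"travel":[-0.01,-0.01,0.85],"rot":[0,0,0],"fingers":0.4},{"travel":[-0.01,-0.01,0.97],"rot":[0,0,0],"fingers":0.4},{"travel":[-0.01,-0.01,0.97],"rot":[0,0,0],"fingers":0.4},{"travel":[-0.01,-0.01,0.97],"rot":[0,0,0],"fingers":0.4},{"travel":[-0.01,-0.01,0.97],"rot":[0,0,0],"fingers":0.4}]'
```

```text
clock: 5.35
tcp_pos: [0.3745, 0.2794, 0.0998]
orientation: [0.0, 0.868, 0.497, 0.002]
wrist_force: [0.3, 1.0, 0.1]
finger_gap: 0.0597
grip_force: 0.0
```

```bash
python3 -m pendant '[{"travel":[0,0,0],"rot":[0,0,0],"fingers":-0.2},{"travel":[0,0,0],"rot":[0,0,0],"fingers":-0.5},{"travel":[0,0,0],"rot":[0,0,0],"fingers":-1},{"travel":[0,0,0],"rot":[0,0,0],"fingers":-1},{"travel":[0,0,0],"rot":[0,0,0],"fingers":-1},{"travel":[0,0,0],"rot":[0,0,0],"fingers":-1},{"travel":[0,0,0],"rot":[0,0,0],"fingers":-1}]' 40
python3 -m pendant '[{"travel":[0,0,-0.1],"rot":[0,0,0],"fingers":-1},{"travel":[0,0,-0.3],"rot":[0,0,0],"fingers":-1},{"travel":[0,0,-0.6],"rot":[0,0,0],"fingers":-1},{"travel":[0,0,-0.9],"rot":[0,0,0],"fingers":-1},{"travel":[0,0,-1],"rot":[0,0,0],"fingers":-1},{"travel":[0,0,-1],"rot":[0,0,0],"fingers":-1}]'
python3 -c "
from h import *
go((.41,.21,.29,60),(.46,.11,.31,60),(.53,.02,.32,60),(.59,-.04,.32,60),(.654,-.144,.32,60))
print()
go((.41,.21,.29,60),(.46,.11,.31,60),(.53,.02,.32,60),(.6388,-.0727,.32,60))"
```

```text
clock: 6.05
tcp_pos: [0.3734, 0.2789, 0.099]
orientation: [0.0, 0.868, 0.497, 0.001]
wrist_force: [-0.3, -1.1, 7.2]
finger_gap: 0.031
grip_force: 39.4
clock: 6.65
tcp_pos: [0.3732, 0.2791, 0.2195]
orientation: [0.0, 0.868, 0.497, 0.002]
wrist_force: [0.8, 0.0, -1.4]
finger_gap: 0.0309
grip_force: 39.7
(0.41, 0.21, 0.29, 60) travel [-0.34, 0.557, -0.588] rot [0.002, -0.003, -0.006] dist mm 105
(0.46, 0.11, 0.31, 60) travel [-0.513, 0.778, -0.167] rot [0.0, 0.0, 0.0] dist mm 114
(0.53, 0.02, 0.32, 60) travel [-0.358, 0.88, -0.083] rot [0.0, 0.0, 0.0] dist mm 114
(0.59, -0.04, 0.32, 60) travel [-0.183, 0.683, 0.0] rot [0.0, 0.0, 0.0] dist mm 85
(0.654, -0.144, 0.32, 60) travel [-0.484, 0.895, 0.0] rot [0.0, 0.0, 0.0] dist mm 122

(0.41, 0.21, 0.29, 60) travel [-0.34, 0.557, -0.588] rot [0.002, -0.003, -0.006] dist mm 105
(0.46, 0.11, 0.31, 60) travel [-0.513, 0.778, -0.167] rot [0.0, 0.0, 0.0] dist mm 114
(0.53, 0.02, 0.32, 60) travel [-0.358, 0.88, -0.083] rot [0.0, 0.0, 0.0] dist mm 114
(0.6388, -0.0727, 0.32, 60) travel [-0.216, 1.171, 0.0] rot [0.0, 0.0, 0.0] dist mm 143
```

```bash
python3 -m pendant '[{"travel":[-0.1,0.15,-0.15],"rot":[0,0,0],"fingers":-1},{"travel":[-0.25,0.4,-0.4],"rot":[0,0,0],"fingers":-1},{"travel":[-0.34,0.56,-0.59],"rot":[0,0,0],"fingers":-1}]' >/dev/null
python3 -m pendant '[{"travel":[-0.17,0.26,-0.06],"rot":[0,0,0],"fingers":-1},{"travel":[-0.34,0.52,-0.11],"rot":[0,0,0],"fingers":-1},{"travel":[-0.51,0.78,-0.17],"rot":[0,0,0],"fingers":-1}]' >/dev/null
python3 -m pendant '[{"travel":[-0.12,0.29,-0.03],"rot":[0,0,0],"fingers":-1},{"travel":[-0.24,0.58,-0.06],"rot":[0,0,0],"fingers":-1},{"travel":[-0.36,0.88,-0.08],"rot":[0,0,0],"fingers":-1}]' >/dev/null
python3 -m pendant '[{"travel":[-0.09,0.34,0],"rot":[0,0,0],"fingers":-1},{"travel":[-0.18,0.68,0],"rot":[0,0,0],"fingers":-1}]' >/dev/null
python3 -m pendant '[{"travel":[-0.15,0.28,0],"rot":[0,0,0],"fingers":-1},{"travel":[-0.3,0.56,0],"rot":[0,0,0],"fingers":-1},{"travel":[-0.42,0.78,0],"rot":[0,0,0],"fingers":-1},{"travel":[-0.48,0.9,0],"rot":[0,0,0],"fingers":-1},{"travel":[-0.48,0.9,0],"rot":[0,0,0],"fingers":-1},{"travel":[-0.48,0.9,0],"rot":[0,0,0],"fingers":-1},{"travel":[-0.48,0.9,0],"rot":[0,0,0],"fingers":-1}]'
python3 - <<'E'
from h import *
im,d,P=shot("wrist"); cv2.imwrite("pics/w4.png",im); np.savez("/tmp/w4.npz",im=im,d=d,P=P)
st=env.get_state(); print(st["tcp_pos"]); go((.654,-.144,.25,60))
E
```

```text
clock: 8.45
tcp_pos: [0.6517, -0.1446, 0.3178]
orientation: [-0.001, 0.867, 0.498, -0.001]
wrist_force: [0.3, 1.0, -0.6]
finger_gap: 0.0309
grip_force: 39.9
[ 0.65180567 -0.14442463  0.31835994]
(0.654, -0.144, 0.25, 60) travel [0.012, 0.015, 0.57] rot [-0.001, 0.0, -0.005] dist mm 68
```

View pics/w4.png

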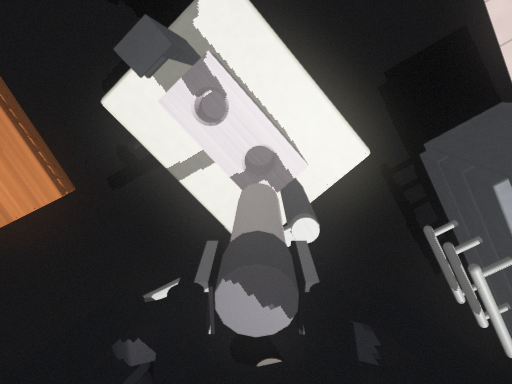

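The wrist view shows the held tube (cap at (257,290)) above the right socket at (260,160), with the left socket at (211,105). I'll refit the sockets and the held tube from this view.

```bash
cat >> h.py <<'E'
def sockets(d,P,seeds,st=None,zt=.095):
    from scipy.optimize import least_squares
    T,m,f=T_wc("wrist",st); v,u=np.mgrid[:384,:512]
    ray=np.stack([(u-m["cx"])/f,(v-m["cy"])/f,np.ones_like(d)],-1)@T[:3,:3].T
    X=T[:3,3]+ray*((zt-T[2,3])/ray[...,2])[...,None]
    low=((P[...,2]<.088)&(d>0)).astype(np.uint8); lab=cv2.connectedComponents(low)[1]
    for s in seeds:
        M=(lab==lab[s[1],s[0]]).astype(np.uint8)
        cs=max(cv2.findContours(M,cv2.RETR_EXTERNAL,cv2.CHAIN_APPROX_NONE)[0],key=len)[:,0]; q=X[cs[:,1],cs[:,0]][:,:2]
        fit=least_squares(lambda a:np.hypot(q[:,0]-a[0],q[:,1]-a[1])-a[2],[*q.mean(0),.016],loss="soft_l1",f_scale=.001)
        print(s,M.sum(),"circle",fit.x.round(4),"res",np.abs(fit.fun).mean().round(5))
E
python3 - <<'E'
from h import *
D=np.load("/tmp/w4.npz");P=D["P"];d=D["d"]
sockets(d,P,[(260,158),(211,105)])
st=env.get_state(); print(st["tcp_pos"])
ok=d>0
q=P[200:340,190:320][ok[200:340,190:320]]; q=q[np.hypot(q[:,0]-.652,q[:,1]+.145)<.03]
for z0,z1 in((.332,.34),(.328,.332),(.31,.325),(.29,.31),(.26,.28),(.24,.26),(.215,.24)):
    t=q[(q[:,2]>z0)&(q[:,2]<z1)]
    if len(t)>10:
        c,r=cv2.minEnclosingCircle((t[:,:2]*1000).astype(np.float32)); 
        from scipy.optimize import least_squares
        rr=.016 if z0>.3 else .014
        ft=least_squares(lambda a:np.hypot(t[:,0]-a[0],t[:,1]-a[1])-rr,[.65,-.15]).x
        print(z0,z1,len(t),"enc",np.round(c,1),round(r,1),"cylfit",ft.round(4))
E
```

```text
(260, 158) 700 circle [ 0.6556 -0.1432  0.0151] res 0.00024
(211, 105) 818 circle [ 0.6408 -0.0718  0.0152] res 0.00024
[ 0.65180567 -0.14442463  0.31835994]
0.332 0.34 1762 enc [ 653.1 -140.9] 23.8 cylfit [ 0.6533 -0.1409]
0.328 0.332 4873 enc [ 654.1 -138.8] 23.5 cylfit [ 0.6527 -0.1452]
0.31 0.325 2208 enc [ 654.6 -137.8] 27.0 cylfit [ 0.6523 -0.1422]
0.29 0.31 1295 enc [ 654.8 -138.2] 27.9 cylfit [ 0.6531 -0.1414]
0.26 0.28 620 enc [ 653.2 -142.9] 13.9 cylfit [ 0.6522 -0.1446]
0.24 0.26 301 enc [ 653.3 -143.2] 14.0 cylfit [ 0.6524 -0.1448]
0.215 0.24 32 enc [ 653.6 -143.2] 14.0 cylfit [ 0.6524 -0.1451]
```

```bash
sed -i 's/low=((P\[...,2\]<.088)/low=((P[...,2]<zl)/; s/st=None,zt=.095)/st=None,zt=.095,zl=.09)/' h.py
python3 - <<'E'
from h import *
for w,S in(("w4",[(260,158),(211,105)]),("w1",[(338,126),(297,80)])):
    D=np.load(f"/tmp/{w}.npz");P=D["P"];d=D["d"]
    q=P[...,2][(d>0)&(abs(P[...,2]-.095)<.006)]; print(w,np.median(q))
    if w=="w4":
        for zt in(.093,.095): 
            for zl in(.085,.0885,.090): sockets(d,P,S,zt=zt,zl=zl)
E
```

```text
w4 0.09253532570225498
(260, 158) 678 circle [ 0.6555 -0.1432  0.0149] res 0.00026
(211, 105) 794 circle [ 0.6408 -0.0718  0.015 ] res 0.00025
(260, 158) 704 circle [ 0.6553 -0.1436  0.0152] res 0.00026
(211, 105) 819 circle [ 0.6405 -0.0718  0.0153] res 0.00025
(260, 158) 761 circle [ 0.6553 -0.1438  0.0159] res 0.00052
(211, 105) 886 circle [ 0.6403 -0.0717  0.0159] res 0.00044
(260, 158) 678 circle [ 0.6557 -0.1428  0.0149] res 0.00026
(211, 105) 794 circle [ 0.6411 -0.0718  0.015 ] res 0.00025
(260, 158) 704 circle [ 0.6555 -0.1432  0.0152] res 0.00025
(211, 105) 819 circle [ 0.6408 -0.0719  0.0152] res 0.00025
(260, 158) 761 circle [ 0.6555 -0.1434  0.0158] res 0.00052
(211, 105) 886 circle [ 0.6406 -0.0718  0.0158] res 0.00044
w1 0.09243157395437548
```

```bash
python3 -c "
from h import *
go((.6547,-.1432,.205,60))"
```

```text
(0.6547, -0.1432, 0.205, 60) travel [0.021, 0.017, 0.945] rot [-0.001, 0.0, -0.005] dist mm 113
```

```bash
python3 -m pendant '[{"travel":[0.02,0.017,0.2],"rot":[0,0,0],"fingers":-1},{"travel":[0.02,0.017,0.4],"rot":[0,0,0],"fingers":-1},{"travel":[0.02,0.017,0.6],"rot":[0,0,0],"fingers":-1},{"travel":[0.02,0.017,0.8],"rot":[0,0,0],"fingers":-1},{"travel":[0.02,0.017,0.94],"rot":[0,0,0],"fingers":-1},{"travel":[0.02,0.017,0.94],"rot":[0,0,0],"fingers":-1},{"travel":[0.02,0.017,0.94],"rot":[0,0,0],"fingers":-1},{"travel":[0.02,0.017,0.94],"rot":[0,0,0],"fingers":-1}]'
python3 - <<'E'
from h import *
im,d,P=shot("wrist"); cv2.imwrite("pics/w5.png",im); np.savez("/tmp/w5.npz",im=im,d=d,P=P)
go((.6547,-.1432,.205,60))
E
```

```text
clock: 9.3
tcp_pos: [0.6559, -0.1443, 0.2077]
orientation: [0.001, 0.867, 0.497, 0.001]
wrist_force: [-0.1, 0.5, -1.2]
finger_gap: 0.0311
grip_force: 39.9
(0.6547, -0.1432, 0.205, 60) travel [0.004, -0.015, 0.023] rot [0.003, -0.0, -0.006] dist mm 3
```

View pics/w5.png

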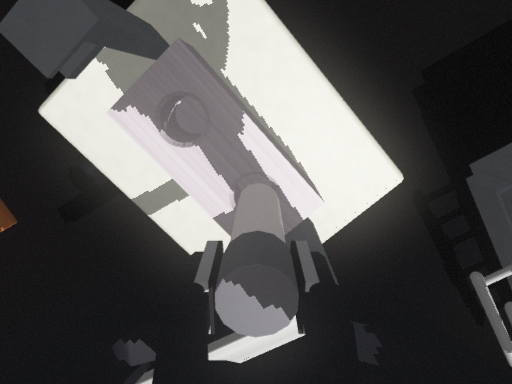

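Run:
```python
from h import *
from scipy.optimize import least_squares
D=np.load("/tmp/w5.npz");P=D["P"];d=D["d"]
for i in range(3): print(env.get_state()["tcp_pos"].round(4))
sockets(d,P,[(184,120)],zt=.093,zl=.0885);sockets(d,P,[(184,120)],zt=.093,zl=.09)
print(P[185,258],P[120,184])
T,m,f=T_wc("wrist")
q=P[180:240,225:290].reshape(-1,3); q=q[np.hypot(q[:,0]-.655,q[:,1]+.144)<.025]
for z0,z1 in((.16,.18),(.14,.16),(.12,.14),(.10,.12)):
    t=q[(q[:,2]>z0)&(q[:,2]<z1)]
    if len(t)>10: 
        print(z0,len(t),least_squares(lambda a:np.hypot(t[:,0]-a[0],t[:,1]-a[1])-.014,[.65,-.15],loss="soft_l1",f_scale=.001).x.round(4),t[:,2].min())
# visible rim arc of the right socket: low pixels beyond the foot, on plane
v,u=np.mgrid[:384,:512]
ray=np.stack([(u-m["cx"])/f,(v-m["cy"])/f,np.ones_like(d)],-1)@T[:3,:3].T
X=T[:3,3]+ray*((.093-T[2,3])/ray[...,2])[...,None]
R=np.zeros_like(d,bool);R[165:215,225:290]=1
low=R&(d>0)&(P[...,2]<.0895)&(P[...,2]>.03); print(low.sum())
b=low&cv2.dilate((R&(abs(P[...,2]-.0925)<.003)).astype(np.uint8),np.ones((3,3))).astype(bool)
q=X[b][:,:2]; print(len(q),least_squares(lambda a:np.hypot(q[:,0]-a[0],q[:,1]-a[1])-.0157,[.655,-.144],loss="soft_l1",f_scale=.001).x.round(4))
```

```text
[ 0.656  -0.1445  0.2078]
[ 0.656  -0.1445  0.2078]
[ 0.656  -0.1445  0.2078]
(184, 120) 1675 circle [ 0.6408 -0.072   0.0153] res 0.00022
(184, 120) 1804 circle [ 0.6405 -0.0721  0.0159] res 0.00044
[ 0.66415759 -0.1325248   0.11395196] [ 0.62985128 -0.07153496  0.04432949]
0.16 716 [ 0.6696 -0.1226] 0.16001508836672768
0.14 534 [ 0.67   -0.1231] 0.14003632530040241
0.12 398 [ 0.6702 -0.1232] 0.12005643598209953
0.1 190 [ 0.6702 -0.1232] 0.1080130519743138
434
103 [ 0.6553 -0.1439]
```

Run:
```python
from h import *
from scipy.optimize import least_squares
D=np.load("/tmp/w5.npz");P=D["P"]
q=P[180:240,225:290].reshape(-1,3); q=q[np.hypot(q[:,0]-.657,q[:,1]+.1446)<.02]
for z0,z1 in((.16,.18),(.14,.16),(.12,.14),(.10,.12)):
    t=q[(q[:,2]>z0)&(q[:,2]<z1)]
    print(z0,len(t),least_squares(lambda a:np.hypot(t[:,0]-a[0],t[:,1]-a[1])-.014,[.655,-.15],loss="soft_l1",f_scale=.001).x.round(4))
```

```text
0.16 716 [ 0.6565 -0.1444]
0.14 534 [ 0.6567 -0.1445]
0.12 398 [ 0.657  -0.1447]
0.1 190 [ 0.6702 -0.1232]
```

```bash
python3 -m pendant '[{"travel":[0,-0.016,0],"rot":[0,0,0],"fingers":-1},{"travel":[0,-0.016,0.05],"rot":[0,0,0],"fingers":-1},{"travel":[0,-0.016,0.1],"rot":[0,0,0],"fingers":-1},{"travel":[0,-0.016,0.15],"rot":[0,0,0],"fingers":-1},{"travel":[0,-0.016,0.2],"rot":[0,0,0],"fingers":-1},{"travel":[0,-0.016,0.2],"rot":[0,0,0],"fingers":-1}]'
```

```text
clock: 9.95
tcp_pos: [0.6529, -0.1434, 0.1802]
orientation: [-0.001, 0.868, 0.497, -0.001]
wrist_force: [0.0, -0.0, -0.5]
finger_gap: 0.0311
grip_force: 39.9
```

```bash
python3 -m pendant '[{"travel":[0,0,0.07],"rot":[0,0,0],"fingers":-1},{"travel":[0,0,0.14],"rot":[0,0,0],"fingers":-1},{"travel":[0,0,0.2],"rot":[0,0,0],"fingers":-1},{"travel":[0,0,0.25],"rot":[0,0,0],"fingers":-1},{"travel":[0,0,0.27],"rot":[0,0,0],"fingers":-1},{"travel":[0,0,0.27],"rot":[0,0,0],"fingers":-1}]'
python3 -m pendant '[{"travel":[0,0,0.01],"rot":[0,0,0],"fingers":-1},{"travel":[0,0,0.02],"rot":[0,0,0],"fingers":-1},{"travel":[0,0,0.02],"rot":[0,0,0],"fingers":-1}]'
```

```text
clock: 10.55
tcp_pos: [0.6534, -0.1435, 0.1489]
orientation: [-0.0, 0.868, 0.497, -0.0]
wrist_force: [0.1, -0.1, -0.3]
finger_gap: 0.031
grip_force: 39.9
clock: 10.85
tcp_pos: [0.6537, -0.1436, 0.1472]
orientation: [0.0, 0.868, 0.497, 0.0]
wrist_force: [-0.3, 0.1, -0.8]
finger_gap: 0.031
grip_force: 39.9
```

Still free. I'll continue in small steps until the floor pushes back.

```bash
python3 -m pendant '[{"travel":[0,0,0.01],"rot":[0,0,0],"fingers":-1},{"travel":[0,0,0.015],"rot":[0,0,0],"fingers":-1},{"travel":[0,0,0.015],"rot":[0,0,0],"fingers":-1}]'
python3 -m pendant '[{"travel":[0,0,0.01],"rot":[0,0,0],"fingers":-1},{"travel":[0,0,0.015],"rot":[0,0,0],"fingers":-1},{"travel":[0,0,0.015],"rot":[0,0,0],"fingers":-1}]'
```

```text
clock: 11.15
tcp_pos: [0.6536, -0.1436, 0.1452]
orientation: [-0.0, 0.868, 0.497, -0.0]
wrist_force: [0.8, -0.6, -0.0]
finger_gap: 0.031
grip_force: 39.9
clock: 11.45
tcp_pos: [0.6538, -0.1436, 0.144]
orientation: [0.0, 0.868, 0.497, 0.0]
wrist_force: [-1.0, 0.2, 3.1]
finger_gap: 0.0311
grip_force: 40.2
```

```bash
python3 -m pendant '[{"travel":[0,0,0],"rot":[0,0,0],"fingers":-0.2},{"travel":[0,0,0],"rot":[0,0,0],"fingers":0},{"travel":[0,0,0],"rot":[0,0,0],"fingers":0.2},{"travel":[0,0,0],"rot":[0,0,0],"fingers":0.3},{"travel":[0,0,0],"rot":[0,0,0],"fingers":0.4},{"travel":[0,0,0],"rot":[0,0,0],"fingers":0.4}]'
python3 -m pendant '[{"travel":[0,0,-0.2],"rot":[0,0,0],"fingers":0.4},{"travel":[0,0,-0.5],"rot":[0,0,0],"fingers":0.4},{"travel":[0,0,-0.9],"rot":[0,0,0],"fingers":0.4},{"travel":[0,0,-1],"rot":[0,0,0],"fingers":0.4}]' >/dev/null
python3 -m pendant '[{"travel":[0,0,-0.3],"rot":[0,0,0],"fingers":0.4},{"travel":[0,0,-0.5],"rot":[0,0,0],"fingers":0.4},{"travel":[0,0,-0.5],"rot":[0,0,0],"fingers":0.4},{"travel":[0,0,-0.5],"rot":[0,0,0],"fingers":0.4}]'
python3 - <<'E'
from h import *
im,d,P=shot("wrist"); tubes(im,d,P,.150,.166)
go((.61,-.03,.32,60),(.55,.07,.32,60),(.52,.17,.31,60),(.5,.27,.28,60),(.49,.35,.25,60),(.4885,.398,.2,60))
E
```

```text
clock: 12.05
tcp_pos: [0.6536, -0.1436, 0.1434]
orientation: [0.0, 0.868, 0.497, -0.0]
wrist_force: [-0.1, -0.7, 0.5]
finger_gap: 0.06
grip_force: 0.0
clock: 12.85
tcp_pos: [0.6539, -0.1437, 0.3236]
orientation: [0.0, 0.868, 0.497, 0.0]
wrist_force: [-0.1, 1.0, -0.6]
finger_gap: 0.0596
grip_force: 0.0
px [161.  58.] 311 top 0.1609 centre [633.2 -13.9] r 21.1 bgr [109. 106. 104.]
px [258. 176.] 1021 top 0.1581 centre [ 655.5 -143.8] r 15.9 bgr [165. 162. 165.]
px [501. 203.] 1364 top 0.1556 centre [ 838.7 -293.9] r 46.3 bgr [126. 122. 119.]
px [289. 220.] 263 top 0.1643 centre [ 647.2 -199.3] r 32.1 bgr [104. 105. 105.]
px [218. 258.] 87 top 0.1653 centre [ 585.8 -190.4] r 28.3 bgr [103. 105. 105.]
(0.61, -0.03, 0.32, 60) travel [0.633, -0.791, 0.021] rot [-0.001, 0.0, -0.006] dist mm 122
(0.55, 0.07, 0.32, 60) travel [0.472, -0.85, 0.0] rot [0.0, 0.0, 0.0] dist mm 117
(0.52, 0.17, 0.31, 60) travel [0.597, -0.633, 0.083] rot [0.0, 0.0, 0.0] dist mm 105
(0.5, 0.27, 0.28, 60) travel [0.638, -0.561, 0.25] rot [0.0, 0.0, 0.0] dist mm 106
(0.49, 0.35, 0.25, 60) travel [0.536, -0.406, 0.25] rot [0.0, 0.0, 0.0] dist mm 86
(0.4885, 0.398, 0.2, 60) travel [0.34, -0.211, 0.417] rot [0.0, 0.0, 0.0] dist mm 69
```

The first tube is seated: its cap top is at 158 mm plus the 2 mm bias, and it is centred. Now the far tube.

```bash
python3 -m pendant '[{"travel":[0.31,-0.4,0],"rot":[0,0,0],"fingers":0.4},{"travel":[0.63,-0.79,0.02],"rot":[0,0,0],"fingers":0.4},{"travel":[0.63,-0.79,0.02],"rot":[0,0,0],"fingers":0.4}]' >/dev/null
python3 -m pendant '[{"travel":[0.23,-0.42,0],"rot":[0,0,0],"fingers":0.4},{"travel":[0.47,-0.85,0],"rot":[0,0,0],"fingers":0.4},{"travel":[0.47,-0.85,0],"rot":[0,0,0],"fingers":0.4}]' >/dev/null
python3 -m pendant '[{"travel":[0.3,-0.31,0.04],"rot":[0,0,0],"fingers":0.4},{"travel":[0.6,-0.63,0.08],"rot":[0,0,0],"fingers":0.4},{"travel":[0.6,-0.63,0.08],"rot":[0,0,0],"fingers":0.4}]' >/dev/null
python3 -m pendant '[{"travel":[0.32,-0.28,0.12],"rot":[0,0,0],"fingers":0.4},{"travel":[0.64,-0.56,0.25],"rot":[0,0,0],"fingers":0.4},{"travel":[0.64,-0.56,0.25],"rot":[0,0,0],"fingers":0.4}]' >/dev/null
python3 -m pendant '[{"travel":[0.27,-0.2,0.12],"rot":[0,0,0],"fingers":0.4},{"travel":[0.54,-0.41,0.25],"rot":[0,0,0],"fingers":0.4},{"travel":[0.54,-0.41,0.25],"rot":[0,0,0],"fingers":0.4}]' >/dev/null
python3 -m pendant '[{"travel":[0.17,-0.1,0.12],"rot":[0,0,0],"fingers":0.4},{"travel":[0.34,-0.21,0.25],"rot":[0,0,0],"fingers":0.4},{"travel":[0.34,-0.21,0.25],"rot":[0,0,0],"fingers":0.4},{"travel":[0.34,-0.21,0.25],"rot":[0,0,0],"fingers":0.4},{"travel":[0.34,-0.21,0.25],"rot":[0,0,0],"fingers":0.4},{"travel":[0.34,-0.21,0.25],"rot":[0,0,0],"fingers":0.4}]'
python3 - <<'E'
from h import *
im,d,P=shot("wrist"); tubes(im,d,P); go((.4885,.398,.1,60))
E
```

```text
clock: 15.0
tcp_pos: [0.4925, 0.3981, 0.2223]
orientation: [0.0, 0.868, 0.497, 0.001]
wrist_force: [-0.1, -0.2, 0.6]
finger_gap: 0.06
grip_force: 0.0
px [292.  90.] 1905 top 0.1131 centre [549.6 450. ] r 15.9 bgr [249. 250. 101.]
px [252. 199.] 1513 top 0.1131 centre [489.1 398.1] r 16.0 bgr [234. 231. 233.]
px [180. 245.] 717 top 0.1131 centre [418.8 389.9] r 15.9 bgr [ 70.  73. 243.]
(0.4885, 0.398, 0.1, 60) travel [-0.019, -0.028, 1.019] rot [0.001, -0.001, -0.007] dist mm 122
```

```bash
python3 -m pendant '[{"travel":[-0.015,-0.024,0.1],"rot":[0,0,0],"fingers":0.4},{"travel":[-0.015,-0.024,0.35],"rot":[0,0,0],"fingers":0.4},{"travel":[-0.015,-0.024,0.6],"rot":[0,0,0],"fingers":0.4},{"travel":[-0.015,-0.024,0.85],"rot":[0,0,0],"fingers":0.4},{"travel":[-0.015,-0.024,1],"rot":[0,0,0],"fingers":0.4},{"travel":[-0.015,-0.024,1],"rot":[0,0,0],"fingers":0.4},{"travel":[-0.015,-0.024,1],"rot":[0,0,0],"fingers":0.4},{"travel":[-0.015,-0.024,1],"rot":[0,0,0],"fingers":0.4}]'
```

```text
clock: 15.85
tcp_pos: [0.4895, 0.3995, 0.1034]
orientation: [0.0, 0.868, 0.497, 0.002]
wrist_force: [-0.3, 0.4, 0.4]
finger_gap: 0.0597
grip_force: 0.0
```

```bash
python3 -m pendant '[{"travel":[-0.012,0,0.03],"rot":[0,0,0],"fingers":0.2},{"travel":[-0.012,0,0.03],"rot":[0,0,0],"fingers":-0.1},{"travel":[-0.012,0,0.03],"rot":[0,0,0],"fingers":-0.5},{"travel":[-0.012,0,0.03],"rot":[0,0,0],"fingers":-1},{"travel":[-0.012,0,0.03],"rot":[0,0,0],"fingers":-1},{"travel":[-0.012,0,0.03],"rot":[0,0,0],"fingers":-1},{"travel":[-0.012,0,0.03],"rot":[0,0,0],"fingers":-1},{"travel":[-0.012,0,0.03],"rot":[0,0,0],"fingers":-1}]' 40
python3 -m pendant '[{"travel":[0,0,-0.1],"rot":[0,0,0],"fingers":-1},{"travel":[0,0,-0.3],"rot":[0,0,0],"fingers":-1},{"travel":[0,0,-0.6],"rot":[0,0,0],"fingers":-1},{"travel":[0,0,-0.9],"rot":[0,0,0],"fingers":-1},{"travel":[0,0,-1],"rot":[0,0,0],"fingers":-1},{"travel":[0,0,-1],"rot":[0,0,0],"fingers":-1}]'
python3 -c "
from h import *
go((.5,.31,.27,60),(.5,.2,.3,60),(.54,.1,.32,60),(.59,.01,.32,60),(.6382,-.0718,.32,60))"
```

```text
clock: 16.65
tcp_pos: [0.488, 0.398, 0.0985]
orientation: [0.0, 0.868, 0.497, 0.001]
wrist_force: [-0.3, -0.8, 5.5]
finger_gap: 0.031
grip_force: 39.6
clock: 17.25
tcp_pos: [0.4886, 0.3985, 0.2202]
orientation: [-0.0, 0.868, 0.497, 0.002]
wrist_force: [0.7, -0.7, -0.5]
finger_gap: 0.031
grip_force: 39.6
(0.5, 0.31, 0.27, 60) travel [-0.586, 0.456, -0.416] rot [0.002, -0.004, -0.006] dist mm 102
(0.5, 0.2, 0.3, 60) travel [-0.794, 0.458, -0.25] rot [0.0, 0.0, 0.0] dist mm 114
(0.54, 0.1, 0.32, 60) travel [-0.555, 0.705, -0.167] rot [0.0, 0.0, 0.0] dist mm 110
(0.59, 0.01, 0.32, 60) travel [-0.441, 0.736, 0.0] rot [0.0, 0.0, 0.0] dist mm 103
(0.6382, -0.0718, 0.32, 60) travel [-0.39, 0.689, 0.0] rot [0.0, 0.0, 0.0] dist mm 95
```

```bash
python3 -m pendant '[{"travel":[-0.15,0.1,-0.1],"rot":[0,0,0],"fingers":-1},{"travel":[-0.4,0.3,-0.28],"rot":[0,0,0],"fingers":-1},{"travel":[-0.59,0.46,-0.42],"rot":[0,0,0],"fingers":-1}]' >/dev/null
python3 -m pendant '[{"travel":[-0.26,0.15,-0.08],"rot":[0,0,0],"fingers":-1},{"travel":[-0.52,0.3,-0.16],"rot":[0,0,0],"fingers":-1},{"travel":[-0.79,0.46,-0.25],"rot":[0,0,0],"fingers":-1}]' >/dev/null
python3 -m pendant '[{"travel":[-0.18,0.23,-0.06],"rot":[0,0,0],"fingers":-1},{"travel":[-0.36,0.46,-0.12],"rot":[0,0,0],"fingers":-1},{"travel":[-0.55,0.7,-0.17],"rot":[0,0,0],"fingers":-1}]' >/dev/null
python3 -m pendant '[{"travel":[-0.15,0.25,0],"rot":[0,0,0],"fingers":-1},{"travel":[-0.3,0.5,0],"rot":[0,0,0],"fingers":-1},{"travel":[-0.44,0.74,0],"rot":[0,0,0],"fingers":-1}]' >/dev/null
python3 -m pendant '[{"travel":[-0.13,0.23,0],"rot":[0,0,0],"fingers":-1},{"travel":[-0.26,0.45,0],"rot":[0,0,0],"fingers":-1},{"travel":[-0.35,0.62,0],"rot":[0,0,0],"fingers":-1},{"travel":[-0.39,0.69,0],"rot":[0,0,0],"fingers":-1},{"travel":[-0.39,0.69,0],"rot":[0,0,0],"fingers":-1},{"travel":[-0.39,0.69,0],"rot":[0,0,0],"fingers":-1},{"travel":[-0.39,0.69,0],"rot":[0,0,0],"fingers":-1}]'
cat >> h.py <<'E'
def rel(c0):
    """held tube axis and visible socket rim near c0 (world xy), all from one wrist picture"""
    from scipy.optimize import least_squares
    im,d,P=shot("wrist"); st=env.get_state(); t0=st["tcp_pos"]; np.savez("/tmp/rel.npz",im=im,d=d,P=P)
    T,m,f=T_wc("wrist",st); v,u=np.mgrid[:384,:512]
    ray=np.stack([(u-m["cx"])/f,(v-m["cy"])/f,np.ones_like(d)],-1)@T[:3,:3].T
    X=T[:3,3]+ray*((.093-T[2,3])/ray[...,2])[...,None]
    out=T[:2,3]-t0[:2]; out/=np.linalg.norm(out)
    for a,b in((.035,.05),(.055,.07),(.07,.09),(.09,.105)):
        q=P[(d>0)&(P[...,2]<t0[2]-a)&(P[...,2]>t0[2]-b)&(P[...,2]>.1)&(np.hypot(P[...,0]-t0[0],P[...,1]-t0[1])<.019)]
        if len(q)>20: print("tube",a,len(q),least_squares(lambda p:np.hypot(q[:,0]-p[0],q[:,1]-p[1])-.014,q[:,:2].mean(0)-.014*out,loss="soft_l1",f_scale=.001).x.round(4),"zmin",q[:,2].min().round(4))
    near=np.hypot(X[...,0]-c0[0],X[...,1]-c0[1])<.022
    low=near&(d>0)&(P[...,2]<.0895)&(P[...,2]>.03)
    b=low&cv2.dilate((near&(abs(P[...,2]-.0925)<.003)).astype(np.uint8),np.ones((3,3))).astype(bool)
    q=X[b][:,:2]
    if len(q)>10:
        r=least_squares(lambda a:np.hypot(q[:,0]-a[0],q[:,1]-a[1])-.0157,c0,loss="soft_l1",f_scale=.001); print("rim",len(q),r.x.round(4),np.abs(r.fun).mean())
    print("tcp",t0.round(4))
E
python3 -c "
from h import *
rel((.6406,-.072))"
```

```text
clock: 19.15
tcp_pos: [0.6354, -0.0717, 0.3187]
orientation: [-0.0, 0.867, 0.498, -0.0]
wrist_force: [-0.2, -0.9, -0.1]
finger_gap: 0.031
grip_force: 39.7
tube 0.035 489 [ 0.6358 -0.0716] zmin 0.2691
tube 0.055 358 [ 0.6359 -0.0716] zmin 0.249
tube 0.07 386 [ 0.6359 -0.0717] zmin 0.2291
tube 0.09 140 [ 0.636  -0.0718] zmin 0.2187
rim 123 [ 0.6403 -0.0714] 0.0005341699650922694
tcp [ 0.6355 -0.0717  0.3189]
```

```bash
python3 -m pendant '[{"travel":[0.015,0.025,0.2],"rot":[0,0,0],"fingers":-1},{"travel":[0.015,0.025,0.4],"rot":[0,0,0],"fingers":-1},{"travel":[0.015,0.025,0.6],"rot":[0,0,0],"fingers":-1},{"travel":[0.015,0.025,0.8],"rot":[0,0,0],"fingers":-1},{"travel":[0.015,0.025,0.92],"rot":[0,0,0],"fingers":-1},{"travel":[0.015,0.025,0.92],"rot":[0,0,0],"fingers":-1},{"travel":[0.015,0.025,0.92],"rot":[0,0,0],"fingers":-1},{"travel":[0.015,0.025,0.92],"rot":[0,0,0],"fingers":-1}]'
python3 -c "
from h import *
rel((.6406,-.072))"
```

```text
clock: 20.0
tcp_pos: [0.6401, -0.0727, 0.21]
orientation: [0.001, 0.867, 0.497, 0.001]
wrist_force: [0.6, 0.3, -0.6]
finger_gap: 0.0307
grip_force: 39.7
tube 0.035 486 [ 0.6406 -0.0726] zmin 0.1601
tube 0.055 372 [ 0.6407 -0.0727] zmin 0.14
tube 0.07 376 [ 0.6409 -0.0728] zmin 0.12
tube 0.09 137 [ 0.6409 -0.0729] zmin 0.1101
rim 113 [ 0.6403 -0.0713] 0.00037441981812913065
tcp [ 0.6402 -0.0728  0.21  ]
```

```bash
python3 -m pendant '[{"travel":[0.004,-0.01,0],"rot":[0,0,0],"fingers":-1},{"travel":[0.004,-0.01,0.05],"rot":[0,0,0],"fingers":-1},{"travel":[0.004,-0.01,0.1],"rot":[0,0,0],"fingers":-1},{"travel":[0.004,-0.01,0.15],"rot":[0,0,0],"fingers":-1},{"travel":[0.004,-0.01,0.2],"rot":[0,0,0],"fingers":-1},{"travel":[0.004,-0.01,0.2],"rot":[0,0,0],"fingers":-1}]'
```

```text
clock: 20.65
tcp_pos: [0.6379, -0.0718, 0.1827]
orientation: [-0.001, 0.868, 0.497, -0.001]
wrist_force: [-0.3, 0.4, -0.5]
finger_gap: 0.0306
grip_force: 39.7
```

```bash
python3 -m pendant '[{"travel":[0,0,0.07],"rot":[0,0,0],"fingers":-1},{"travel":[0,0,0.14],"rot":[0,0,0],"fingers":-1},{"travel":[0,0,0.2],"rot":[0,0,0],"fingers":-1},{"travel":[0,0,0.25],"rot":[0,0,0],"fingers":-1},{"travel":[0,0,0.29],"rot":[0,0,0],"fingers":-1},{"travel":[0,0,0.29],"rot":[0,0,0],"fingers":-1}]'
python3 -m pendant '[{"travel":[0,0,0.01],"rot":[0,0,0],"fingers":-1},{"travel":[0,0,0.02],"rot":[0,0,0],"fingers":-1},{"travel":[0,0,0.02],"rot":[0,0,0],"fingers":-1}]'
```

```text
clock: 21.25
tcp_pos: [0.6382, -0.0718, 0.1485]
orientation: [-0.0, 0.868, 0.497, -0.001]
wrist_force: [-0.1, -0.2, -0.5]
finger_gap: 0.0309
grip_force: 39.7
clock: 21.55
tcp_pos: [0.6388, -0.072, 0.1472]
orientation: [0.0, 0.868, 0.497, 0.0]
wrist_force: [0.3, -0.3, -1.0]
finger_gap: 0.0311
grip_force: 39.7
```

```bash
python3 -m pendant '[{"travel":[0,0,0.01],"rot":[0,0,0],"fingers":-1},{"travel":[0,0,0.015],"rot":[0,0,0],"fingers":-1},{"travel":[0,0,0.015],"rot":[0,0,0],"fingers":-1}]'
python3 -m pendant '[{"travel":[0,0,0.01],"rot":[0,0,0],"fingers":-1},{"travel":[0,0,0.012],"rot":[0,0,0],"fingers":-1},{"travel":[0,0,0.012],"rot":[0,0,0],"fingers":-1}]'
```

```text
clock: 21.85
tcp_pos: [0.6387, -0.0719, 0.1452]
orientation: [0.0, 0.868, 0.497, -0.0]
wrist_force: [-0.2, -0.9, 0.0]
finger_gap: 0.031
grip_force: 39.7
clock: 22.15
tcp_pos: [0.6387, -0.072, 0.1438]
orientation: [0.0, 0.868, 0.497, -0.0]
wrist_force: [0.4, 0.1, -0.3]
finger_gap: 0.0308
grip_force: 39.7
```

```bash
python3 -m pendant '[{"travel":[0,0,0.008],"rot":[0,0,0],"fingers":-1},{"travel":[0,0,0.012],"rot":[0,0,0],"fingers":-1},{"travel":[0,0,0.012],"rot":[0,0,0],"fingers":-1}]'
```

```text
clock: 22.45
tcp_pos: [0.6389, -0.072, 0.1435]
orientation: [0.0, 0.868, 0.497, 0.0]
wrist_force: [-2.0, 1.2, 5.9]
finger_gap: 0.0308
grip_force: 40.2
```

```bash
python3 -m pendant '[{"travel":[0,0,0],"rot":[0,0,0],"fingers":-0.2},{"travel":[0,0,0],"rot":[0,0,0],"fingers":0},{"travel":[0,0,0],"rot":[0,0,0],"fingers":0.2},{"travel":[0,0,0],"rot":[0,0,0],"fingers":0.3},{"travel":[0,0,0],"rot":[0,0,0],"fingers":0.4},{"travel":[0,0,0],"rot":[0,0,0],"fingers":0.4}]' | tail -2
python3 -m pendant '[{"travel":[0,0,-0.2],"rot":[0,0,0],"fingers":0.4},{"travel":[0,0,-0.5],"rot":[0,0,0],"fingers":0.4},{"travel":[0,0,-0.9],"rot":[0,0,0],"fingers":0.4},{"travel":[0,0,-1],"rot":[0,0,0],"fingers":0.4}]' >/dev/null
python3 -m pendant '[{"travel":[-0.3,-0.1,-0.3],"rot":[0,0,0],"fingers":0.4},{"travel":[-0.7,-0.3,-0.7],"rot":[0,0,0],"fingers":0.4},{"travel":[-0.7,-0.3,-0.7],"rot":[0,0,0],"fingers":0.4},{"travel":[-0.7,-0.3,-0.7],"rot":[0,0,0],"fingers":0.4},{"travel":[-0.7,-0.3,-0.7],"rot":[0,0,0],"fingers":0.4}]'
python3 - <<'E'
from h import *
im,d,P=shot("wrist"); cv2.imwrite("pics/w6.png",im); np.savez("/tmp/w6.npz",im=im,d=d,P=P)
tubes(im,d,P,.150,.166); print("knob");tubes(im,d,P,.205,.222)
E
```

```text
finger_gap: 0.0596
grip_force: 0.0
clock: 23.95
tcp_pos: [0.5655, -0.1263, 0.3459]
orientation: [0.0, 0.868, 0.497, 0.0]
wrist_force: [0.7, 0.2, -0.3]
finger_gap: 0.0601
grip_force: 0.0
px [258.  30.] 142 top 0.1602 centre [632.9 -14.5] r 21.0 bgr [129. 127. 125.]
px [299.  76.] 1115 top 0.1581 centre [639.8 -72. ] r 15.8 bgr [163. 158. 161.]
px [350. 138.] 992 top 0.158 centre [ 655.3 -143.7] r 16.1 bgr [167. 164. 167.]
px [337. 202.] 406 top 0.165 centre [ 586.4 -190.1] r 89.3 bgr [102. 104. 104.]
knob
px [238. 285.] 375 top 0.2138 centre [ 506.7 -194.7] r 9.1 bgr [124. 119. 121.]
```

View pics/w6.png

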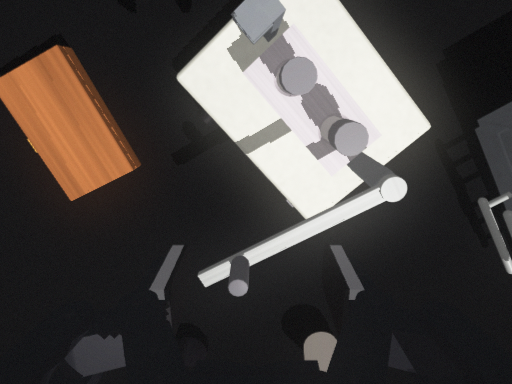

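Both tubes stand in their sockets, with cap tops at 160 mm after the bias and centred on the sockets. The bar runs from the hinge at (393,188) to the knob at (238,288). Next I measure the hinge and the bar angle.

Run:
```python
from h import *
D=np.load("/tmp/w6.npz");P=D["P"];d=D["d"]
M=np.zeros_like(d,bool); M[180:300,190:410]=1
q=P[M&(d>0)&(abs(P[...,2]-.170)<.004)]; c=q[:,:2].mean(0); w,V=np.linalg.eigh(np.cov((q[:,:2]-c).T)); a=V[:,1]; a*=-np.sign(a[0])
s=(q[:,:2]-c)@a; print("bar centre",c,"dir deg",np.degrees(np.arctan2(a[1],a[0])),"extent",s.min(),s.max(),"len",np.ptp(s))
h=P[175:205,378:410].reshape(-1,3); h=h[(h[:,2]>.165)&(h[:,2]<.176)]; cc,r=cv2.minEnclosingCircle((h[:,:2]*1000).astype(np.float32)); print("round end",cc,r,h[:,2].mean())
K=np.array([.5067,-.1947]); tip=c+a*s.max(); print("tip",tip)
H=np.array([.6667,-.199]); H=tip-a*.205
print("hinge from tip",H,"K-H",np.linalg.norm(K-H),np.degrees(np.arctan2(*(K-H)[::-1])))
y=np.array([-.0155,.0717]);y/=np.linalg.norm(y); print("row offset of hinge",(H-[.6553,-.1437])@y,"lateral",np.cross(y,H-[.6553,-.1437]))
go((.5067,-.1947,.29,119),(.5067,-.1947,.29,178))
```

```text
bar centre [ 0.58145292 -0.19686184] dir deg 177.50273214900392 extent -0.09673811971061282 0.1195573658980343 len 0.21629548560864711
round end (662.7379150390625, -201.77413940429688) 15.420223236083984 0.17091054912553105
tip [ 0.4620091  -0.19165252]
hinge from tip [ 0.66681441 -0.20058472] K-H 0.16022251465723458 177.89514163208108
row offset of hinge -0.05803333500558 lateral 0.0007651704671897443
(0.5067, -0.1947, 0.29, 119) travel [-0.743, -0.132, 0.458] rot [-0.001, -0.001, -0.989] dist mm 106
(0.5067, -0.1947, 0.29, 178) travel [0.0, 0.0, 0.0] rot [0.0, 0.0, -0.983] dist mm 0<stdin>:10: DeprecationWarning: Arrays of 2-dimensional vectors are deprecated. Use arrays of 3-dimensional vectors instead. (deprecated in NumPy 2.0)
```

```bash
python3 -m pendant '[{"travel":[-0.25,-0.04,0.15],"rot":[0,0,-0.14],"fingers":0.2},{"travel":[-0.5,-0.09,0.3],"rot":[0,0,-0.28],"fingers":0},{"travel":[-0.74,-0.13,0.45],"rot":[0,0,-0.42],"fingers":0},{"travel":[-0.74,-0.13,0.45],"rot":[0,0,-0.56],"fingers":0},{"travel":[-0.74,-0.13,0.45],"rot":[0,0,-0.7],"fingers":0},{"travel":[-0.74,-0.13,0.45],"rot":[0,0,-0.84],"fingers":0},{"travel":[-0.74,-0.13,0.45],"rot":[0,0,-0.98],"fingers":0},{"travel":[-0.74,-0.13,0.45],"rot":[0,0,-0.99],"fingers":0}]' >/dev/null
python3 -m pendant '[{"travel":[0,0,0],"rot":[0,0,-0.14],"fingers":0},{"travel":[0,0,0],"rot":[0,0,-0.28],"fingers":0},{"travel":[0,0,0],"rot":[0,0,-0.42],"fingers":0},{"travel":[0,0,0],"rot":[0,0,-0.56],"fingers":0},{"travel":[0,0,0],"rot":[0,0,-0.7],"fingers":0},{"travel":[0,0,0],"rot":[0,0,-0.84],"fingers":0},{"travel":[0,0,0],"rot":[0,0,-0.98],"fingers":0},{"travel":[0,0,0],"rot":[0,0,-0.98],"fingers":0},{"travel":[0,0,0],"rot":[0,0,-0.98],"fingers":0},{"travel":[0,0,0],"rot":[0,0,-0.98],"fingers":0}]'
python3 - <<'E'
from h import *
im,d,P=shot("wrist"); cv2.imwrite("pics/w7.png",im)
tubes(im,d,P,.205,.222); go((.5067,-.1947,.201,178))
E
```

```text
clock: 25.8
tcp_pos: [0.5069, -0.1947, 0.2919]
orientation: [-0.0, 0.02, 1.0, 0.0]
wrist_force: [1.0, 0.2, 1.1]
finger_gap: 0.0423
grip_force: 0.0
px [256. 211.] 657 top 0.2138 centre [ 506.4 -194.7] r 9.1 bgr [152. 149. 151.]
(0.5067, -0.1947, 0.201, 178) travel [0.001, 0.0, 0.759] rot [0.0, -0.0, -0.005] dist mm 91
```

```bash
python3 -m pendant '[{"travel":[0,0,0.15],"rot":[0,0,0],"fingers":0},{"travel":[0,0,0.35],"rot":[0,0,0],"fingers":0},{"travel":[0,0,0.55],"rot":[0,0,0],"fingers":0},{"travel":[0,0,0.7],"rot":[0,0,0],"fingers":0},{"travel":[0,0,0.75],"rot":[0,0,0],"fingers":0},{"travel":[0,0,0.75],"rot":[0,0,0],"fingers":0},{"travel":[0,0,0.75],"rot":[0,0,0],"fingers":-0.42},{"travel":[0,0,0.75],"rot":[0,0,0],"fingers":-0.42},{"travel":[0,0,0.75],"rot":[0,0,0],"fingers":-0.42},{"travel":[0,0,0.75],"rot":[0,0,0],"fingers":-0.42}]' 20
python3 -m pendant '[{"travel":[0,0.06,0],"rot":[0,0,0.04],"fingers":-0.42},{"travel":[-0.005,0.116,0],"rot":[0,0,0.083],"fingers":-0.42},{"travel":[-0.011,0.174,0],"rot":[0,0,0.125],"fingers":-0.42},{"travel":[-0.02,0.232,0],"rot":[0,0,0.167],"fingers":-0.42},{"travel":[-0.032,0.289,0],"rot":[0,0,0.208],"fingers":-0.42},{"travel":[-0.045,0.345,0],"rot":[0,0,0.25],"fingers":-0.42},{"travel":[-0.045,0.345,0],"rot":[0,0,0.25],"fingers":-0.42}]'
```

```text
clock: 26.85
tcp_pos: [0.5072, -0.1952, 0.2031]
orientation: [0.001, 0.019, 1.0, -0.0]
wrist_force: [-0.0, 0.4, 0.3]
finger_gap: 0.0251
grip_force: 0.0
clock: 27.55
tcp_pos: [0.5141, -0.1533, 0.2028]
orientation: [0.0, 0.149, 0.989, -0.0]
wrist_force: [0.9, -0.8, 0.2]
finger_gap: 0.0247
grip_force: 0.0
```

```bash
python3 -m pendant '[{"travel":[-0.005,0.116,0],"rot":[0,0,0.083],"fingers":-0.42},{"travel":[-0.02,0.232,0],"rot":[0,0,0.167],"fingers":-0.42},{"travel":[-0.045,0.345,0],"rot":[0,0,0.25],"fingers":-0.42},{"travel":[-0.08,0.456,0],"rot":[0,0,0.333],"fingers":-0.42},{"travel":[-0.125,0.564,0],"rot":[0,0,0.417],"fingers":-0.42},{"travel":[-0.179,0.667,0],"rot":[0,0,0.5],"fingers":-0.42},{"travel":[-0.179,0.667,0],"rot":[0,0,0.5],"fingers":-0.42},{"travel":[-0.179,0.667,0],"rot":[0,0,0.5],"fingers":-0.42}]'
python3 - <<'E'
from h import *
im,d,P=shot("wrist"); cv2.imwrite("pics/w8.png",im); tubes(im,d,P,.205,.222)
st=env.get_state(); v=st["tcp_pos"][:2]-[.6668,-.2006]; print(np.linalg.norm(v),np.degrees(np.arctan2(v[1],v[0])))
E
```

```text
clock: 28.35
tcp_pos: [0.5578, -0.0838, 0.2023]
orientation: [-0.0, 0.399, 0.917, -0.0]
wrist_force: [-0.1, -0.8, 0.1]
finger_gap: 0.0247
grip_force: 0.0
px [214. 288.] 1078 top 0.2186 centre [544.  -95.9] r 12.8 bgr [66. 67. 68.]
px [299. 288.] 1082 top 0.2186 centre [571.4 -70.8] r 13.2 bgr [69. 68. 69.]
px [255. 292.] 1868 top 0.2137 centre [557.1 -83.7] r 9.3 bgr [106. 103. 105.]
0.15972390698909777 133.13758660423773
```

View pics/w8.png

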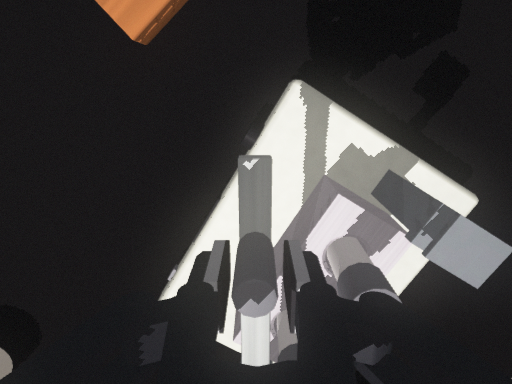

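The knob sits between the fingers at (255,290) and the bar is following, clear of the caps. I'll go on another 25° and then finish in small steps.

```bash
python3 -m pendant '[{"travel":[-0.005,0.116,0],"rot":[0,0,0.083],"fingers":-0.42},{"travel":[-0.02,0.232,0],"rot":[0,0,0.167],"fingers":-0.42},{"travel":[-0.045,0.345,0],"rot":[0,0,0.25],"fingers":-0.42},{"travel":[-0.08,0.456,0],"rot":[0,0,0.333],"fingers":-0.42},{"travel":[-0.125,0.564,0],"rot":[0,0,0.417],"fingers":-0.42},{"travel":[-0.125,0.564,0],"rot":[0,0,0.417],"fingers":-0.42},{"travel":[-0.125,0.564,0],"rot":[0,0,0.417],"fingers":-0.42}]'
python3 -m pendant '[{"travel":[0,0.06,0],"rot":[0,0,0.042],"fingers":-0.42},{"travel":[-0.005,0.116,0],"rot":[0,0,0.083],"fingers":-0.42},{"travel":[-0.005,0.116,0],"rot":[0,0,0.083],"fingers":-0.42},{"travel":[-0.005,0.116,0],"rot":[0,0,0.083],"fingers":-0.42}]'
python3 - <<'E'
from h import *
st=env.get_state(); v=st["tcp_pos"][:2]-[.6668,-.2006]; print(np.linalg.norm(v),np.degrees(np.arctan2(v[1],v[0])),st["wrist_force"])
E
```

```text
clock: 29.1
tcp_pos: [0.6172, -0.0492, 0.2022]
orientation: [-0.0, 0.588, 0.809, -0.0]
wrist_force: [-0.6, 0.3, 0.2]
finger_gap: 0.0249
grip_force: 0.0
clock: 29.5
tcp_pos: [0.6306, -0.0454, 0.2025]
orientation: [-0.0, 0.623, 0.782, -0.0]
wrist_force: [-0.2, -0.6, 0.2]
finger_gap: 0.0246
grip_force: 0.0
0.1593585438528532 103.1386913350319 [-0.19006683 -0.58504773  0.18069592]
```

```bash
python3 -m pendant '[{"travel":[0,0.01,0],"rot":[0,0,0.01],"fingers":-0.42},{"travel":[0,0.02,0],"rot":[0,0,0.015],"fingers":-0.42},{"travel":[0,0.02,0],"rot":[0,0,0.015],"fingers":-0.42}]'
python3 -m pendant '[{"travel":[0,0.01,0],"rot":[0,0,0.01],"fingers":-0.42},{"travel":[0,0.02,0],"rot":[0,0,0.015],"fingers":-0.42},{"travel":[0,0.02,0],"rot":[0,0,0.015],"fingers":-0.42}]'
```

```text
clock: 29.8
tcp_pos: [0.6334, -0.0446, 0.2025]
orientation: [0.0, 0.63, 0.777, -0.0]
wrist_force: [-0.5, -1.4, 0.9]
finger_gap: 0.0248
grip_force: 0.4
clock: 30.1
tcp_pos: [0.6361, -0.0438, 0.2024]
orientation: [0.0, 0.636, 0.772, 0.0]
wrist_force: [0.4, -0.7, -0.5]
finger_gap: 0.0247
grip_force: 0.1
```

```bash
python3 -m pendant '[{"travel":[0,0.008,0],"rot":[0,0,0],"fingers":-0.42},{"travel":[0,0.015,0],"rot":[0,0,0],"fingers":-0.42},{"travel":[0,0.015,0],"rot":[0,0,0],"fingers":-0.42}]'
python3 -m pendant '[{"travel":[0,0.008,0],"rot":[0,0,0],"fingers":-0.42},{"travel":[0,0.015,0],"rot":[0,0,0],"fingers":-0.42},{"travel":[0,0.015,0],"rot":[0,0,0],"fingers":-0.42}]'
```

```text
clock: 30.4
tcp_pos: [0.6376, -0.0434, 0.2023]
orientation: [-0.0, 0.636, 0.772, -0.0]
wrist_force: [-2.2, 0.2, 0.5]
finger_gap: 0.0249
grip_force: 0.6
clock: 30.7
tcp_pos: [0.6378, -0.0434, 0.2022]
orientation: [-0.001, 0.636, 0.772, -0.001]
wrist_force: [-6.4, -0.7, 2.9]
finger_gap: 0.0247
grip_force: 3.3
```

The bar is at its stop: 6.4 N of reaction with no further motion. I'll back off, open and lift clear, then check.

```bash
python3 -m pendant '[{"travel":[0,-0.03,0],"rot":[0,0,0],"fingers":-0.42},{"travel":[0,-0.035,0],"rot":[0,0,0],"fingers":-0.3},{"travel":[0,-0.035,0],"rot":[0,0,0],"fingers":-0.1},{"travel":[0,-0.035,0],"rot":[0,0,0],"fingers":0},{"travel":[0,-0.035,0],"rot":[0,0,0],"fingers":0},{"travel":[0,-0.035,-0.2],"rot":[0,0,0],"fingers":0},{"travel":[0,-0.035,-0.5],"rot":[0,0,0],"fingers":0},{"travel":[0,-0.035,-0.9],"rot":[0,0,0],"fingers":0},{"travel":[0,-0.035,-0.9],"rot":[0,0,0],"fingers":0},{"travel":[0,-0.035,-0.9],"rot":[0,0,0],"fingers":0}]'
python3 -m pendant '[{"travel":[-0.4,0,-0.1],"rot":[0,0,0],"fingers":0},{"travel":[-0.6,0,-0.2],"rot":[0,0,0],"fingers":0},{"travel":[-0.6,0,-0.2],"rot":[0,0,0],"fingers":0},{"travel":[-0.6,0,-0.2],"rot":[0,0,0],"fingers":0},{"travel":[-0.6,0,-0.2],"rot":[0,0,0],"fingers":0}]' | head -2
python3 - <<'E'
from h import *
im,d,P=shot("wrist"); cv2.imwrite("pics/w9.png",im)
tubes(im,d,P,.207,.222); 
for t in [np.array([.633,-.0443])]: pass
ims,ds,Ps=shot("scene")
cv2.imwrite("pics/final.png",np.vstack([cv2.resize(im,(400,300)),cv2.resize(ims[150:300,110:420],(400,194))]))
q=Ps[(ds>0)&(Ps[...,2]>.205)&(Ps[...,2]<.222)&(np.hypot(Ps[...,0]-.633,Ps[...,1]+.044)<.03)];print(len(q),q.mean(0) if len(q) else 0)
E
```

```text
clock: 31.7
tcp_pos: [0.6363, -0.0441, 0.3121]
orientation: [0.002, 0.636, 0.772, 0.001]
wrist_force: [-0.5, -0.2, -0.5]
finger_gap: 0.0428
grip_force: 0.0
clock: 32.2
tcp_pos: [0.6486, -0.1138, 0.3329]
px [256.  94.] 531 top 0.214 centre [634.1 -44.3] r 8.9 bgr [159. 155. 158.]
37 [ 0.6373785  -0.0462862   0.21305928]
```

View pics/final.png

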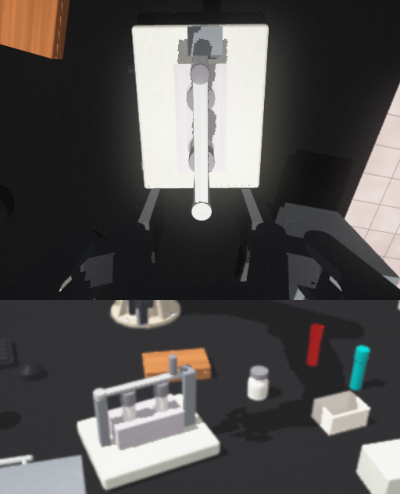

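The picture shows the bar over both caps with its end in the catch at (205,45). The knob measures (634.1,-44.3) mm against about (633,-44) for fully closed. Both tubes are standing, the bystanders look undisturbed, and the arm is clear.

```bash
python3 -c "
from workcell import env
print(env.hand_in())"
```

```text
the job is handed in; nothing more can be done
None
```

I seated both sample tubes in the mixer's sockets, swung the bar home against its stop over the caps, and let go. The job is handed in at about 32 s with the arm clear; no verdict was returned.

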